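Tip the garlic and lemon off the board into the roasting dish

TASK

The two garlic bulbs and the lemon are already oiled for roasting: without touching them, raise the prep board by its handle so that it tips over the rim of the roasting dish and all three slide into the dish. Then lower the board gently, not letting it drop, until it leans on the same rim as before with its handle end down on the worktop, and let go. Leave the dish standing where it is, and the mug of tea and the flat fish tin alone.

Things in the scene. Friction and masses are not known exactly. Their poses are not given: they have to be found in the camera images.
- dish: blue stoneware roasting dish, loose, 1.9 kg, open-topped: 236 mm along its x, 296 mm along its y (350 with the ear handles on its +-y sides), rim 70 mm high; walls 8 mm with a round bead 12 mm thick on top, floor 8 mm. Origin: centre of its underside; z up. The board leans on the rim of its -x side; food slides in toward its +x.
- dish_rim (a point): top of the middle of the dish's -x rim, 70 mm above the worktop, where the board leans and about which it tips
- board: dark wood prep board, 0.6 kg: blade 260 x 210 x 16 mm, back and sides edged 22 mm high, front (+x) open; paddle handle 30 mm wide (y), 16 thick, from x = -130 to -250 mm. Origin: centre of the blade's underside; x from handle to front, z normal to its top. At the start the handle's end is on the worktop and the blade rises 12 degrees to the front, which reaches 45 mm over the rim into the dish.
- board_grip (a point): middle of the handle's thickness and width, 55 mm from its end: the place to pinch it across its 30 mm width (along the board's y) from above; about 20 mm above the worktop at the start
- board_lip (a point): middle of the top edge of the board's open front
- lemon_mid (a point): centre of the yellow lemon (78 x 55 x 56 mm, about 0.1 kg), lying on the board near its back edge at the start
- garlic_a_mid (a point): centre of a whitish garlic bulb (60 x 57 x 58 mm, about 0.04 kg) on the board
- garlic_b_mid (a point): centre of the other garlic bulb, of the same size, on the board
- lemon: the lemon itself (origin on its underside as it first lies)
- garlic_a: the one garlic bulb itself (origin at its base)
- garlic_b: the other garlic bulb itself (origin at its base)
- mug: white mug of tea, 86 x 119 x 101 mm, bystander at the front left; origin under its middle
- sardine_tin: flat oval-cornered fish tin, 63 x 105 x 29 mm, bystander at the front right; origin under its middle
There are look-alikes about, which are no part of the job. What is shaped like the garlic_b but black, green or red is not meant.

How it is judged:
By the outcome, as a careful person would: the job done as asked, in the order asked, and still so for the second after the job is handed in, with the robot touching nothing.
It also fails if it takes over 51 s, if anything falls off the work surface, if the arm or the gripper's body presses on something with over 40 N, if the wrist force passes 120 N, or if a joint passes its speed limit or range.

ROBOT

A 6-joint arm with a two-finger parallel gripper is mounted at the origin on a cart in front of the work surface, level with it; the furniture and walls round the work are solid. World frame = base frame: x ahead of the robot, y to its left, z up, the work surface at z = 0. Lengths are in m, angles in rad, forces in N, time in s.
With the tool pointing down it reaches from about 0.35 to 0.975 m from the base axis. Payload 4.9 kg.
Tool frame: the origin (TCP) lies at the very end of the fingers, on their centre line; the grasp point (between the pads) lies 19 mm behind it (manip.tcp_to_grasp is the distance from the TCP to the grasp point, in m); z points along the fingers, y is the direction in which the jaws open and shut (so a half turn about z gives the same grasp; the last joint's range is limited). The gripper opens to 85 mm and grips with 20 to 120 N. Pads are 22 mm wide; open, the fingers measure 114 mm over their backs; the gripper's body (76 mm by 85 mm) begins 54 mm behind the grasp point. The pads swing forward as they close: fully open they stand 13 mm farther back than shut.
Start: joints at [-1.29, 0.053, 1.613, -0, 1.476, -0.119], TCP at [0.243, -0.576, 0.231] pointing down, gripper open.
Joint ranges: [-3.01, 3.01], [-1.01, 2.22], [0.06, 2.58], [-1.02, 4.17], [0.09, 2.62], [-3.14, 3.14]. Speed limits (rad/s): [2.57, 2.57, 3.14, 3.14, 3.14, 3.14].

INTERFACE

Orientations are given as a unit quaternion [w, x, y, z].
In Python, from plant import sensors, cams, job, finder, manip gives the robot as it stands.
- The arm moves only by the shell command python3 -m pendant 'ROWS'. ROWS is JSON, a list of rows, each an object of numbers: "wx", "wy", "wz": the turn, a rotation vector about the tool's x, y, z in degrees; "dx", "dy", "dz": the shift along the tool's x, y, z in m; "hand": the gripper's target within -1 to 1 (fully open at 1, half-way at 0, shut at -1). A call has 1 to 20 rows; each row is the pose to reach, as a shift and turn from the pose commanded when the call began, along the tool's axes at that moment; what a row does not reach only later rows make up. A row lasts 1/12 s, in which the tool goes at most 41.7 mm and 7.16 degrees, less where a joint would pass 70% of its speed; a pose out of reach is approached as far as the arm can. A call with a gripper value outside its range is refused whole. The fingers move at their own pace and stop on an object; the grip force is fixed at half the most. Time passes only in rows, so rows that repeat a pose let the fingers close. It gives the time, the measured TCP pose, the force and the opening at its end, in the units of the state.
- sensors.state(): the state, without advancing time (a new reading comes with each control period).
- cams.grab_frame(name): name is "scene" or "top" or "wrist"; returns (picture, depth): 384x512x3 uint8, red, green, blue; 384x512 float32, m along the optical axis (not along the pixel's ray), 0 where there is no reading.
- cams.calibration(name): a dict with "fov_y" (degrees; the focal length in pixels is half the picture's height over the tangent of half this angle, whatever the lens; pixels are square), "cx", "cy" (the principal point, pixels), "pose" (4x4, takes a point from camera to world coordinates); the wrist camera has in their place "hand_eye" (4x4, takes a point from camera to tool coordinates, whose origin is the TCP and whose axes are the flange's). Camera axes: x right, y down, z forward; pixel columns grow to the right and rows downward; lengths in m; the calibration is good to about 2 mm. A picture is of the moment at which its call begins: read the wrist's pose just before it. calibration takes no time and is no camera call.
- job.job_done(): hands the job in, once; it reports no verdict.
Trained networks look in the newest picture that a camera, given by its name, has taken for a name from the list of things; names that differ only in an ending like _2 or _b are one class to them, and where a whole thing is asked for, a point or a joint stands for the part that bears it (a point fixed in the world has none). Each returns a list of dicts, best first, with "score" (0 to 1); they miss things now and then, are a little off and sometimes report something else, mostly with a low value. They report only what shows in the picture. A call takes as long as a camera call. They do not tell look-alikes from the thing itself.
- finder.look_for(camera, thing): "position" ([x, y, z] in m, in world coordinates, good to about 4 mm: the middle of the surface that is visible of it).
The state is a dict: "time": time; "joint_pos": joint angles; "joint_vel": joint speeds; "joint_efforts": joint torques, N m; "tool_pos": TCP position; "tool_rot": TCP orientation; "contact_force": force on the tool from outside, world axes, zero at the start; "ft_torque": the same for the moment, N m; "gripper_width": opening from 0.0 (shut) to 1.0 (fully open).
Only numpy, scipy, OpenCV 4.12 (cv2) and the standard library are available. Lean on these libraries where they do the work, as an engineer would, in place of code of your own. Each camera call takes 0.05 s, during which the arm holds its last target. There are 200 camera calls.

## Working session

There is one attempt and no reset: what is moved stays moved. The work goes in short steps, Python scripts to look and compute and a shell command to move; the robot and the scene stay as the last step left them, time stands still between calls to the robot, and variables do not carry over. Pictures are saved under pics/ and viewed, about 8 in all and at most 12, crops included, and the job is handed in when it is done.

```bash
mkdir -p pics; ls; cat > h.py <<'E'
import numpy as np, cv2
from plant import sensors, cams, job, finder, manip
from scipy.spatial.transform import Rotation as R
def grab(n,f):
    p,d=cams.grab_frame(n); cv2.imwrite('pics/'+f,p[:,:,::-1]); np.save('pics/'+f+'.npy',d); return p,d
def cloud(n,d):
    c=cams.calibration(n); h,w=d.shape; f=h/2/np.tan(np.radians(c['fov_y']/2))
    u,v=np.meshgrid(np.arange(w),np.arange(h))
    P=np.stack([(u-c['cx'])/f*d,(v-c['cy'])/f*d,d],-1)
    T=np.array(c['pose']); return P@T[:3,:3].T+T[:3,3]
E
python3 - <<'E'
from h import *
print(sensors.state())
ps=[]
for n in('scene','top'):
    p,d=grab(n,n+'0.png'); ps.append(p)
    for t in ['dish','dish_rim','board','board_grip','board_lip','lemon_mid','garlic_a_mid','mug','sardine_tin']:
        print(n,t,[(np.round(r['position'],3).tolist(),round(r['score'],2)) for r in finder.look_for(n,t)][:4])
E
```

```text
pics
{'time': 0.0, 'joint_pos': array([-1.29000004e+00,  5.33574839e-02,  1.61431611e+00,  2.67823590e-05,
        1.47600863e+00, -1.18979684e-01]), 'joint_vel': array([ 0.00071331, -0.00069014,  0.00093883,  0.00088677, -0.00170822,
        0.00074432]), 'joint_efforts': array([ 3.29103903e-03, -3.93671143e+01, -3.70175958e+01,  1.94202189e-04,
        6.95652081e-03,  7.03009661e-06]), 'tool_pos': array([ 0.24309951, -0.57509602,  0.23004944]), 'tool_rot': array([-1.04244009e-03,  9.80088545e-01,  1.98558183e-01, -7.11530940e-05]), 'contact_force': array([ 0.75484753, -0.12007633, -0.04803895]), 'ft_torque': array([-0.00951108,  0.00187233,  0.03450525]), 'gripper_width': 1.0014818775619576}
scene dish [([0.62, -0.185, 0.042], 0.83), ([0.498, 0.067, 0.061], 0.46)]
scene dish_rim [([0.624, -0.188, 0.037], 0.63), ([0.459, 0.132, 0.093], 0.2)]
scene board [([0.318, 0.419, 0.067], 0.63), ([0.501, 0.07, 0.063], 0.59)]
scene board_grip [([0.498, 0.069, 0.061], 0.79)]
scene board_lip [([0.504, 0.065, 0.065], 0.68)]
scene lemon_mid [([0.459, 0.132, 0.092], 0.7)]
scene garlic_a_mid [([0.543, 0.059, 0.096], 0.78)]
scene mug [([0.321, 0.419, 0.065], 0.6)]
scene sardine_tin [([0.435, -0.406, 0.027], 0.59)]
top dish [([0.556, -0.178, 0.009], 0.66)]
top dish_rim [([0.56, -0.176, 0.008], 0.92)]
top board [([0.508, 0.043, 0.072], 0.74)]
top board_grip [([0.509, 0.047, 0.073], 0.89)]
top board_lip [([0.512, 0.046, 0.072], 0.72)]
top lemon_mid [([0.472, 0.126, 0.091], 0.67)]
top garlic_a_mid [([0.546, 0.05, 0.103], 0.74), ([0.321, 0.418, 0.063], 0.45)]
top mug [([0.322, 0.417, 0.063], 0.61)]
top sardine_tin [([0.445, -0.415, 0.025], 0.83)]
```

View pics/scene0.png

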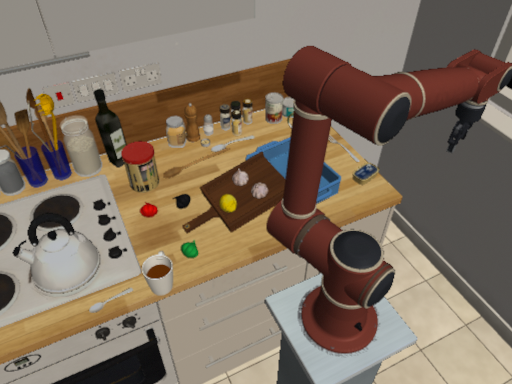

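View pics/top0.png

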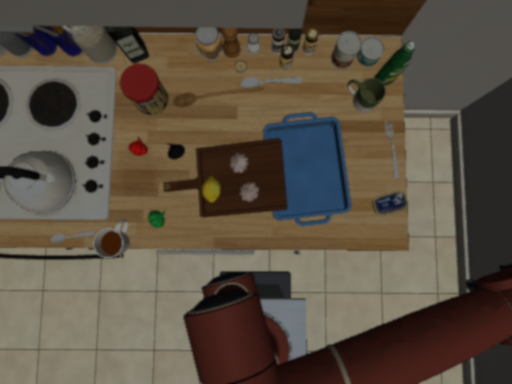

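Scene: the board lies at (240,178) in the top picture, its handle at (182,186) to the left; two whitish garlic bulbs (238,162), (249,191) and the lemon (210,189) on it. The dish is at (308,167), the mug at (111,240), the tin at (390,203). Black (176,151), red (138,147) and green (157,218) look-alikes lie off the board and are not meant. Next is the board's geometry from depth.

```bash
python3 - <<'E'
from h import *
p=cv2.imread('pics/top0.png'); d=np.load('pics/top0.png.npy'); W=cloud('top',d)
for n,(u,v) in dict(hend=(166,186),h1=(172,186),h2=(180,185),h3=(190,184),black=(176,151),green=(157,218),blk_r=(176,157),tl=(199,149),bl=(202,214),tr=(281,141),br=(285,209),rimL=(272,213),earT=(300,117),earB=(313,220),ga=(238,162),gb=(249,191),lem=(210,189),rimR=(343,160)).items():
    print(n,W[v,u].round(3))
# handle: dark pixels in region
m=np.zeros(d.shape,bool); m[172:198,160:200]=1
g=p.max(-1).astype(int); m&=g<95
for u in range(160,200,3):
    r=np.where(m[:,u])[0]
    if len(r): print(u,r.min(),r.max(),W[r,u].mean(0).round(3),W[r.min(),u,0].round(3),W[r.max(),u,0].round(3))
c=p[120:235,130:360]; cv2.imwrite('pics/crop1.png',cv2.resize(c,None,fx=3.4,fy=3.4,interpolation=cv2.INTER_CUBIC))
E
```

```text
hend [0.491 0.274 0.016]
h1 [0.49  0.254 0.02 ]
h2 [0.493 0.228 0.028]
h3 [0.495 0.197 0.033]
black [0.595 0.24  0.047]
green [0.39  0.29  0.046]
blk_r [0.579 0.242 0.032]
tl [0.597 0.167 0.068]
bl [0.402 0.154 0.061]
tr [ 0.62  -0.079  0.085]
br [ 0.416 -0.09   0.101]
rimL [ 0.41  -0.056  0.007]
earT [ 0.704 -0.139  0.052]
earB [ 0.387 -0.176  0.059]
ga [0.55  0.047 0.114]
gb [0.465 0.014 0.119]
lem [0.472 0.127 0.105]
rimR [ 0.567 -0.266  0.07 ]
163 182 190 [0.491 0.284 0.011] 0.506 0.48
166 181 191 [0.491 0.274 0.016] 0.509 0.475
169 181 191 [0.491 0.264 0.016] 0.509 0.476
172 180 191 [0.492 0.255 0.017] 0.512 0.477
175 180 190 [0.494 0.245 0.02 ] 0.513 0.478
178 180 190 [0.493 0.235 0.024] 0.512 0.478
181 179 190 [0.495 0.226 0.023] 0.515 0.48
184 179 189 [0.496 0.216 0.025] 0.516 0.481
187 179 189 [0.496 0.207 0.027] 0.516 0.48
190 179 189 [0.496 0.197 0.032] 0.511 0.482
193 178 188 [0.499 0.188 0.031] 0.519 0.484
196 177 189 [0.499 0.178 0.034] 0.517 0.484
199 172 197 [0.49  0.165 0.063] 0.528 0.453
```

View pics/crop1.png

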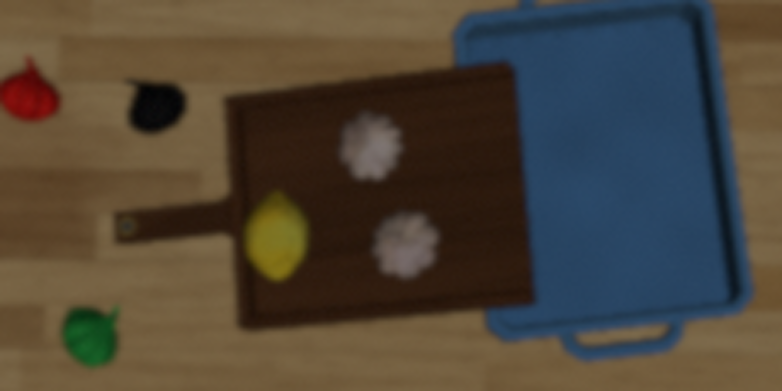

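The crop shows the two whitish bulbs at (370,147) and (407,245) and the lemon at (276,236), all on the board. The handle runs (115,225)–(235,215). The red, black and green bulbs are off the board, so they are left alone. Next is the hover pose, square to the handle.

```bash
cat >> h.py <<'E'
def boardframe(th,az=np.array([.09,-.996,0.])):  # th: nose-up deg
    t=np.radians(th); az=az/np.linalg.norm(az)
    x=az*np.cos(t)+[0,0,np.sin(t)]; y=np.cross([0,0,1.],az); z=np.cross(x,y)
    return x,y,z
def toolR(th,az=np.array([.09,-.996,0.])):
    x,y,z=boardframe(th,az); Y=y; Z=-z; return R.from_matrix(np.stack([np.cross(Y,Z),Y,Z],1))
def rel(p,Rt,s=None):
    s=s or sensors.state(); w,a,b,c=s['tool_rot']; R0=R.from_quat([a,b,c,w])
    return (R0.inv().apply(np.array(p)-s['tool_pos'])).round(4),np.degrees((R0.inv()*Rt).as_rotvec()).round(2)
E
python3 - <<'E'
from h import *
Rt=toolR(12); print(manip.tcp_to_grasp,Rt.as_matrix().round(2))
g=np.array([.494,.231,.022]); Z=Rt.as_matrix()[:,2]
print(rel(g+Z*(.019-.14),Rt))
E
```

```text
0.0187 [[-0.09  1.    0.02]
 [ 0.97  0.09 -0.21]
 [-0.21 -0.   -0.98]]
(array([ 0.5526, -0.6694,  0.091 ]), array([ -7.56, -10.36, -71.98]))
```

```bash
python3 -m pendant '[{"dx":0.2,"dy":-0.24,"dz":0,"wz":-30,"hand":0.3},{"dx":0.2,"dy":-0.24,"dz":0,"wz":-30,"hand":0.3},{"dx":0.2,"dy":-0.24,"dz":0,"wz":-30,"hand":0.3},{"dx":0.2,"dy":-0.24,"dz":0,"wz":-30,"hand":0.3},{"dx":0.2,"dy":-0.24,"dz":0,"wz":-30,"hand":0.3},{"dx":0.2,"dy":-0.24,"dz":0,"wz":-30,"hand":0.3},{"dx":0.2,"dy":-0.24,"dz":0,"wz":-30,"hand":0.3},{"dx":0.55,"dy":-0.67,"dz":0,"wx":-7.6,"wy":-10.4,"wz":-72,"hand":0.3},{"dx":0.55,"dy":-0.67,"dz":0,"wx":-7.6,"wy":-10.4,"wz":-72,"hand":0.3},{"dx":0.55,"dy":-0.67,"dz":0,"wx":-7.6,"wy":-10.4,"wz":-72,"hand":0.3},{"dx":0.55,"dy":-0.67,"dz":0,"wx":-7.6,"wy":-10.4,"wz":-72,"hand":0.3},{"dx":0.55,"dy":-0.67,"dz":0,"wx":-7.6,"wy":-10.4,"wz":-72,"hand":0.3},{"dx":0.55,"dy":-0.67,"dz":0,"wx":-7.6,"wy":-10.4,"wz":-72,"hand":0.3},{"dx":0.55,"dy":-0.67,"dz":0,"wx":-7.6,"wy":-10.4,"wz":-72,"hand":0.3},{"dx":0.55,"dy":-0.67,"dz":0,"wx":-7.6,"wy":-10.4,"wz":-72,"hand":0.3},{"dx":0.55,"dy":-0.67,"dz":0,"wx":-7.6,"wy":-10.4,"wz":-72,"hand":0.3},{"dx":0.55,"dy":-0.67,"dz":0,"wx":-7.6,"wy":-10.4,"wz":-72,"hand":0.3},{"dx":0.55,"dy":-0.67,"dz":0,"wx":-7.6,"wy":-10.4,"wz":-72,"hand":0.3},{"dx":0.55,"dy":-0.67,"dz":0,"wx":-7.6,"wy":-10.4,"wz":-72,"hand":0.3},{"dx":0.55,"dy":-0.67,"dz":0,"wx":-7.6,"wy":-10.4,"wz":-72,"hand":0.3}]'
python3 - <<'E'
from h import *
Rt=toolR(12); g=np.array([.494,.231,.022]); Z=Rt.as_matrix()[:,2]
print(rel(g+Z*(.019-.12),Rt), sensors.state()['joint_pos'])
E
```

```text
(array([ 0.5513, -0.6655,  0.1105]), array([ -7.56, -10.36, -71.98])) [-1.28999346e+00  5.26856173e-02  1.61287904e+00  1.50931441e-05
  1.47601476e+00 -1.19000250e-01]invalid input
```

```bash
python3 -m pendant '[{"dx":0.2,"dy":-0.24,"dz":0,"wx":0,"wy":0,"wz":-30,"hand":0.3},{"dx":0.2,"dy":-0.24,"dz":0,"wx":0,"wy":0,"wz":-30,"hand":0.3},{"dx":0.2,"dy":-0.24,"dz":0,"wx":0,"wy":0,"wz":-30,"hand":0.3},{"dx":0.2,"dy":-0.24,"dz":0,"wx":0,"wy":0,"wz":-30,"hand":0.3},{"dx":0.2,"dy":-0.24,"dz":0,"wx":0,"wy":0,"wz":-30,"hand":0.3},{"dx":0.2,"dy":-0.24,"dz":0,"wx":0,"wy":0,"wz":-30,"hand":0.3},{"dx":0.2,"dy":-0.24,"dz":0,"wx":0,"wy":0,"wz":-30,"hand":0.3}]'
python3 - <<'E'
from h import *
Rt=toolR(12); g=np.array([.494,.231,.022]); Z=Rt.as_matrix()[:,2]
print(rel(g+Z*(.019-.12),Rt), sensors.state()['joint_pos'])
E
```

```text
time: 1.58
tool_pos: [0.3282, -0.2948, 0.2314]
tool_rot: [0.0, 0.895, 0.445, 0.0]
contact_force: [-0.0, 0.5, 0.5]
gripper_width: 0.65
(array([ 0.5348, -0.1995,  0.1105]), array([ -4.39, -11.44, -42.15])) [-9.01079837e-01 -4.13646621e-01  2.02039914e+00  1.86004042e-04
  1.53421835e+00 -2.52890529e-01]
```

```bash
python3 -m pendant '[{"dx":0.535,"dy":-0.2,"dz":0,"wx":-4.4,"wy":-11.4,"wz":-42,"hand":0.3},{"dx":0.535,"dy":-0.2,"dz":0,"wx":-4.4,"wy":-11.4,"wz":-42,"hand":0.3},{"dx":0.535,"dy":-0.2,"dz":0,"wx":-4.4,"wy":-11.4,"wz":-42,"hand":0.3},{"dx":0.535,"dy":-0.2,"dz":0,"wx":-4.4,"wy":-11.4,"wz":-42,"hand":0.3},{"dx":0.535,"dy":-0.2,"dz":0,"wx":-4.4,"wy":-11.4,"wz":-42,"hand":0.3},{"dx":0.535,"dy":-0.2,"dz":0,"wx":-4.4,"wy":-11.4,"wz":-42,"hand":0.3},{"dx":0.535,"dy":-0.2,"dz":0,"wx":-4.4,"wy":-11.4,"wz":-42,"hand":0.3},{"dx":0.535,"dy":-0.2,"dz":0,"wx":-4.4,"wy":-11.4,"wz":-42,"hand":0.3},{"dx":0.535,"dy":-0.2,"dz":0,"wx":-4.4,"wy":-11.4,"wz":-42,"hand":0.3},{"dx":0.535,"dy":-0.2,"dz":0,"wx":-4.4,"wy":-11.4,"wz":-42,"hand":0.3},{"dx":0.535,"dy":-0.2,"dz":0,"wx":-4.4,"wy":-11.4,"wz":-42,"hand":0.3},{"dx":0.535,"dy":-0.2,"dz":0,"wx":-4.4,"wy":-11.4,"wz":-42,"hand":0.3},{"dx":0.535,"dy":-0.2,"dz":0,"wx":-4.4,"wy":-11.4,"wz":-42,"hand":0.3},{"dx":0.535,"dy":-0.2,"dz":0,"wx":-4.4,"wy":-11.4,"wz":-42,"hand":0.3},{"dx":0.535,"dy":-0.2,"dz":0.08,"wx":-4.4,"wy":-11.4,"wz":-42,"hand":0.3},{"dx":0.535,"dy":-0.2,"dz":0.08,"wx":-4.4,"wy":-11.4,"wz":-42,"hand":0.3},{"dx":0.535,"dy":-0.2,"dz":0.08,"wx":-4.4,"wy":-11.4,"wz":-42,"hand":0.3},{"dx":0.535,"dy":-0.2,"dz":0.08,"wx":-4.4,"wy":-11.4,"wz":-42,"hand":0.3}]'
python3 - <<'E'
from h import *
s=sensors.state(); c=cams.calibration('wrist'); print(s['joint_pos'],s['tool_pos'],s['tool_rot'])
p,d=grab('wrist','w1.png')
w,a,b,e=s['tool_rot']; T=np.eye(4);T[:3,:3]=R.from_quat([a,b,e,w]).as_matrix();T[:3,3]=s['tool_pos']
T=T@np.array(c['hand_eye']); h,wd=d.shape; f=h/2/np.tan(np.radians(c['fov_y']/2))
u,v=np.meshgrid(np.arange(wd),np.arange(h))
W=np.stack([(u-c['cx'])/f*d,(v-c['cy'])/f*d,d],-1)@T[:3,:3].T+T[:3,3]; np.save('pics/W1.npy',W)
for v0 in range(20,384,40): print([tuple((W[v0,u0]*1000).astype(int).tolist()) for u0 in range(60,512,65)])
E
```

```text
time: 3.08
tool_pos: [0.4894, 0.25, 0.1489]
tool_rot: [0.076, 0.671, 0.734, -0.073]
contact_force: [0.9, 0.2, 0.1]
gripper_width: 0.649
[ 0.43627467  0.0062664   1.81193025 -0.19882542  1.40472742  0.38810839] [0.48940087 0.24997172 0.14893972] [ 0.07569957  0.67115217  0.73381395 -0.07308503]
[(315, 352, 0), (370, 357, 0), (425, 361, -1), (481, 366, -1), (536, 371, 0), (592, 376, -1), (619, 375, 45)]
[(306, 320, -1), (366, 325, 0), (425, 330, 0), (484, 336, 0), (542, 341, 1), (588, 346, 30), (660, 351, 0)]
[(-316, 71, -926), (383, 300, 49), (425, 295, 0), (487, 301, 0), (549, 307, 1), (612, 312, 0), (674, 318, 0)]
[(62, 120, -324), (357, 249, 0), (424, 255, 0), (490, 267, 18), (558, 267, 0), (625, 273, 0), (691, 279, 0)]
[(109, 69, -228), (350, 202, 0), (423, 208, 0), (494, 228, 27), (568, 222, 0), (618, 244, 37), (711, 235, 0)]
[(110, -7, -196), (343, 147, 0), (422, 155, 0), (498, 186, 35), (578, 170, 0), (656, 177, 1), (732, 184, 1)]
[(111, -87, -164), (336, 84, 0), (460, 259, 179), (502, 141, 46), (516, 271, 187), (676, 115, 0), (759, 124, 1)]
[(425, 269, 213), (442, 262, 205), (432, 84, 57), (502, 133, 92), (506, 283, 218), (535, 271, 206), (793, 50, 0)]
[(435, 273, 228), (313, -88, 0), (472, 284, 233), (488, 278, 228), (503, 286, 232), (538, 257, 211), (540, 282, 227)]
[(439, 268, 235), (458, 277, 239), (474, 290, 244), (487, 280, 239), (499, 291, 244), (518, 281, 238), (537, 277, 235)]
```

View pics/w1.png

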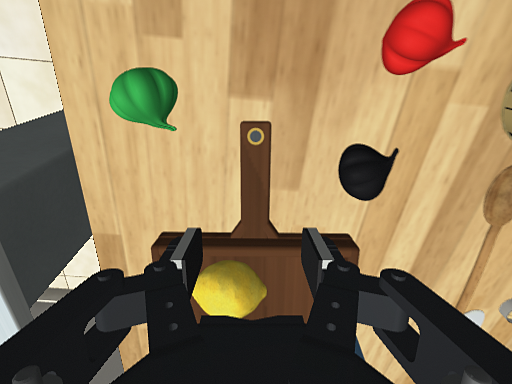

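The wrist view has the handle from its end at (256,122) to the blade at (255,232). The fingers straddle its line, and the green (145,97) and black (365,170) bulbs are well clear of them.

```bash
python3 - <<'E'
from h import *
W=np.load('pics/W1.npy')
C=[]
for v in range(118,225,8):
    u=np.where((W[v,200:310,2]>.007))[0]+200
    if len(u): a=W[v,u]; m=a.mean(0); C.append(m); print(v,u.min(),u.max(),m.round(4),a[:,0].min().round(4),a[:,0].max().round(4))
C=np.array(C); k=np.polyfit(C[:,1],C[:,0],1); kz=np.polyfit(C[:,1],C[:,2],1); print(k,kz)
for y in (.285,.235,.23,.225): print(y,np.polyval(k,y),np.polyval(kz,y))
E
```

```text
126 221 270 [0.4893 0.2826 0.0245] 0.4753 0.5038
134 230 270 [0.4899 0.2755 0.026 ] 0.4758 0.5046
142 240 270 [0.4909 0.2658 0.0196] 0.4765 0.5056
150 240 269 [0.4911 0.2584 0.0215] 0.477 0.5053
158 240 269 [0.4918 0.2507 0.0229] 0.4776 0.506
166 240 269 [0.4925 0.243  0.0246] 0.4782 0.5069
174 240 269 [0.4933 0.2351 0.0263] 0.4788 0.5079
182 240 269 [0.494  0.2271 0.028 ] 0.4795 0.5088
190 240 269 [0.4948 0.2189 0.0297] 0.4801 0.5098
198 240 268 [0.4942 0.2152 0.0398] 0.4807 0.5093
206 240 268 [0.4958 0.2021 0.0332] 0.4814 0.5104
214 240 268 [0.4966 0.1935 0.0351] 0.4821 0.5112
222 238 270 [0.4974 0.1844 0.0363] 0.4806 0.5153
[-0.08113772  0.51223934] [-0.16170926  0.0662407 ]
0.285 0.48911508489775724 0.02015356470612438
0.235 0.4931719709201974 0.028239027669034043
0.23 0.49357765952244137 0.029047573965325008
0.225 0.4939833481246854 0.02985612026161598
```

```bash
python3 - <<'E'
from h import *
az=np.array([.081,-.9967,0]);Rt=toolR(12,az); Z=Rt.as_matrix()[:,2]; t=np.array([.4938,.229,.0196])+Z*.0167; print(t,rel(t,Rt),sensors.state()['gripper_width'])
E
```

```text
[0.49408125 0.22553928 0.00326494] (array([0.0062, 0.0007, 0.1506]), array([ 0.06, -0.02,  0.41])) 0.6540045306715023
```

```bash
python3 -m pendant '[{"dx":0.006,"dy":0.001,"dz":0.04,"wx":0,"wy":0,"wz":0.4,"hand":0.3},{"dx":0.006,"dy":0.001,"dz":0.08,"wx":0,"wy":0,"wz":0.4,"hand":0.3},{"dx":0.006,"dy":0.001,"dz":0.11,"wx":0,"wy":0,"wz":0.4,"hand":0.3},{"dx":0.006,"dy":0.001,"dz":0.13,"wx":0,"wy":0,"wz":0.4,"hand":0.3},{"dx":0.006,"dy":0.001,"dz":0.14,"wx":0,"wy":0,"wz":0.4,"hand":0.3},{"dx":0.006,"dy":0.001,"dz":0.147,"wx":0,"wy":0,"wz":0.4,"hand":0.3},{"dx":0.006,"dy":0.001,"dz":0.15,"wx":0,"wy":0,"wz":0.4,"hand":0.3},{"dx":0.006,"dy":0.001,"dz":0.15,"wx":0,"wy":0,"wz":0.4,"hand":0.3},{"dx":0.006,"dy":0.001,"dz":0.15,"wx":0,"wy":0,"wz":0.4,"hand":0.3}]'
python3 -m pendant '[{"dx":0,"dy":0,"dz":0,"wx":0,"wy":0,"wz":0,"hand":0},{"dx":0,"dy":0,"dz":0,"wx":0,"wy":0,"wz":0,"hand":-0.2},{"dx":0,"dy":0,"dz":0,"wx":0,"wy":0,"wz":0,"hand":-0.3},{"dx":0,"dy":0,"dz":0,"wx":0,"wy":0,"wz":0,"hand":-1},{"dx":0,"dy":0,"dz":0,"wx":0,"wy":0,"wz":0,"hand":-1},{"dx":0,"dy":0,"dz":0,"wx":0,"wy":0,"wz":0,"hand":-1},{"dx":0,"dy":0,"dz":0,"wx":0,"wy":0,"wz":0,"hand":-1},{"dx":0,"dy":0,"dz":0,"wx":0,"wy":0,"wz":0,"hand":-1}]'
```

```text
time: 3.88
tool_pos: [0.496, 0.2265, 0.0054]
tool_rot: [0.078, 0.674, 0.731, -0.068]
contact_force: [-0.2, -0.3, 1.1]
gripper_width: 0.648
time: 4.55
tool_pos: [0.4948, 0.2262, 0.0044]
tool_rot: [0.077, 0.674, 0.731, -0.07]
contact_force: [-3.0, -0.1, 6.6]
gripper_width: 0.339
```

The handle is held, at an opening of 29 mm. I raise it along an arc about the rim, tool turning with the board: to level first, then on.

```bash
python3 -m pendant '[{"dx":0,"dy":0,"dz":-0.0048,"wx":0,"wy":1,"wz":0,"hand":-1},{"dx":0,"dy":0,"dz":-0.0096,"wx":0,"wy":2,"wz":0,"hand":-1},{"dx":-0.0005,"dy":0,"dz":-0.0193,"wx":0,"wy":4,"wz":0,"hand":-1},{"dx":-0.0012,"dy":0,"dz":-0.0288,"wx":0,"wy":6,"wz":0,"hand":-1},{"dx":-0.0023,"dy":0,"dz":-0.0384,"wx":0,"wy":8,"wz":0,"hand":-1},{"dx":-0.0037,"dy":0,"dz":-0.0479,"wx":0,"wy":10,"wz":0,"hand":-1},{"dx":-0.0054,"dy":0,"dz":-0.0574,"wx":0,"wy":12,"wz":0,"hand":-1}]'
python3 -m pendant '[{"dx":0,"dy":0,"dz":-0.0096,"wx":0,"wy":2,"wz":0,"hand":-1},{"dx":-0.0005,"dy":0,"dz":-0.0193,"wx":0,"wy":4,"wz":0,"hand":-1},{"dx":-0.0012,"dy":0,"dz":-0.0288,"wx":0,"wy":6,"wz":0,"hand":-1},{"dx":-0.0023,"dy":0,"dz":-0.0384,"wx":0,"wy":8,"wz":0,"hand":-1},{"dx":-0.0037,"dy":0,"dz":-0.0479,"wx":0,"wy":10,"wz":0,"hand":-1},{"dx":-0.0054,"dy":0,"dz":-0.0574,"wx":0,"wy":12,"wz":0,"hand":-1},{"dx":-0.0075,"dy":0,"dz":-0.0667,"wx":0,"wy":14,"wz":0,"hand":-1},{"dx":-0.0099,"dy":0,"dz":-0.076,"wx":0,"wy":16,"wz":0,"hand":-1},{"dx":-0.0126,"dy":0,"dz":-0.0852,"wx":0,"wy":18,"wz":0,"hand":-1}]'
python3 - <<'E'
from h import *
p1,d=grab('top','t2.png'); p2,d=grab('scene','s2.png')
a=p1[90:250,130:380];b=p2[120:260,130:380]
cv2.imwrite('pics/c2.png',np.vstack([cv2.resize(a,(500,320)),cv2.resize(b,(500,280))])[:,:,::-1])
s=sensors.state();print(s['joint_pos'],s['contact_force'],s['time'])
E
```

```text
time: 5.13
tool_pos: [0.4933, 0.233, 0.061]
tool_rot: [-0.001, 0.678, 0.735, 0.002]
contact_force: [2.0, 3.7, -2.6]
gripper_width: 0.34
time: 5.88
tool_pos: [0.4941, 0.2195, 0.1463]
tool_rot: [-0.116, 0.669, 0.726, 0.107]
contact_force: [0.4, 2.1, -2.0]
gripper_width: 0.334
[ 0.11413519 -0.12209286  1.95186026  0.32627697  1.31200296 -0.04991569] [ 0.13793599  1.33694382 -2.06950323] 5.9833
```

View pics/c2.png

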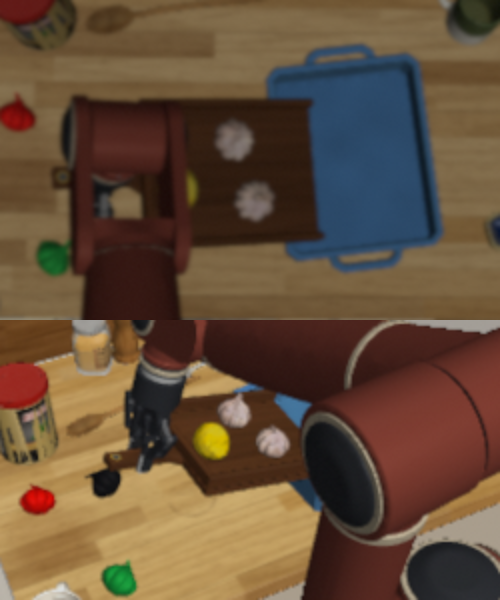

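At about 18° nose-down (tool angle) nothing has slid yet. The dish is in place and forces are small. I go on raising.

```bash
python3 -m pendant '[{"dx":0,"dy":0,"dz":-0.0096,"wx":0,"wy":2,"wz":0,"hand":-1},{"dx":-0.0005,"dy":0,"dz":-0.0193,"wx":0,"wy":4,"wz":0,"hand":-1},{"dx":-0.0012,"dy":0,"dz":-0.0288,"wx":0,"wy":6,"wz":0,"hand":-1},{"dx":-0.0023,"dy":0,"dz":-0.0384,"wx":0,"wy":8,"wz":0,"hand":-1},{"dx":-0.0037,"dy":0,"dz":-0.0479,"wx":0,"wy":10,"wz":0,"hand":-1},{"dx":-0.0037,"dy":0,"dz":-0.0479,"wx":0,"wy":10,"wz":0,"hand":-1},{"dx":-0.0037,"dy":0,"dz":-0.0479,"wx":0,"wy":10,"wz":0,"hand":-1},{"dx":-0.0037,"dy":0,"dz":-0.0479,"wx":0,"wy":10,"wz":0,"hand":-1},{"dx":-0.0037,"dy":0,"dz":-0.0479,"wx":0,"wy":10,"wz":0,"hand":-1}]'
python3 - <<'E'
from h import *
p1,d=grab('top','t3.png'); p2,d=grab('scene','s3.png')
a=p1[90:250,130:380];b=p2[120:260,130:380]
cv2.imwrite('pics/c3.png',np.vstack([cv2.resize(a,(500,320)),cv2.resize(b,(500,280))])[:,:,::-1])
s=sensors.state();print(s['joint_pos'],s['contact_force'],s['time'])
E
```

```text
time: 6.73
tool_pos: [0.4954, 0.2012, 0.1888]
tool_rot: [-0.177, 0.657, 0.714, 0.163]
contact_force: [0.2, -2.5, -3.7]
gripper_width: 0.336
[-0.00689854 -0.16486156  1.9492771   0.4910967   1.42405669 -0.17947234] [-0.64542892 -3.67214288 -3.91140432] 6.8333
```

View pics/c3.png

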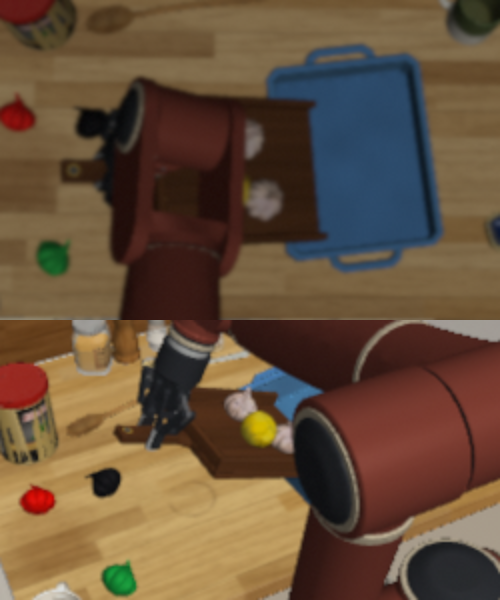

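At about 28° the lemon has rolled down against the bulbs, and they are starting to creep. I raise it more.

```bash
python3 -m pendant '[{"dx":0,"dy":0,"dz":-0.0096,"wx":0,"wy":2,"wz":0,"hand":-1},{"dx":-0.0005,"dy":0,"dz":-0.0193,"wx":0,"wy":4,"wz":0,"hand":-1},{"dx":-0.0012,"dy":0,"dz":-0.0288,"wx":0,"wy":6,"wz":0,"hand":-1},{"dx":-0.0023,"dy":0,"dz":-0.0384,"wx":0,"wy":8,"wz":0,"hand":-1},{"dx":-0.0037,"dy":0,"dz":-0.0479,"wx":0,"wy":10,"wz":0,"hand":-1},{"dx":-0.0037,"dy":0,"dz":-0.0479,"wx":0,"wy":10,"wz":0,"hand":-1},{"dx":-0.0037,"dy":0,"dz":-0.0479,"wx":0,"wy":10,"wz":0,"hand":-1},{"dx":-0.0037,"dy":0,"dz":-0.0479,"wx":0,"wy":10,"wz":0,"hand":-1},{"dx":-0.0037,"dy":0,"dz":-0.0479,"wx":0,"wy":10,"wz":0,"hand":-1}]'
python3 - <<'E'
from h import *
p1,d=grab('top','t4.png'); p2,d=grab('scene','s4.png')
a=p1[90:250,130:380];b=p2[120:260,130:380]
cv2.imwrite('pics/c4.png',np.vstack([cv2.resize(a,(500,320)),cv2.resize(b,(500,280))])[:,:,::-1])
s=sensors.state();print(s['joint_pos'],s['contact_force'],s['time'])
for t in('garlic_a_mid','lemon_mid','dish'): print([(np.round(r['position'],3).tolist(),round(r['score'],2)) for r in finder.look_for('top',t)][:3])
E
```

```text
time: 7.58
tool_pos: [0.4978, 0.176, 0.2301]
tool_rot: [-0.239, 0.64, 0.696, 0.221]
contact_force: [0.1, -2.2, -2.8]
gripper_width: 0.338
[-0.13676752 -0.17711929  1.93473246  0.64516089  1.55532288 -0.28722673] [-0.26135148 -3.03745237 -3.35090299] 7.6833
[]
[([0.596, -0.208, 0.058], 0.54)]
[([0.554, -0.178, 0.004], 0.86)]
```

View pics/c4.png

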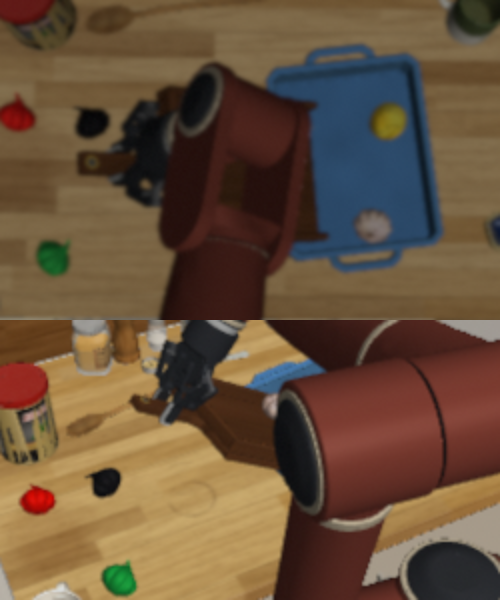

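At about 38° the lemon (388,122) and one bulb (373,226) are in the dish. The other bulb is hidden by the arm in the top view, with a bit of white at (270,403) in the scene view. I go 8° more, then look.

```bash
python3 -m pendant '[{"dx":0,"dy":0,"dz":-0.0096,"wx":0,"wy":2,"wz":0,"hand":-1},{"dx":-0.0005,"dy":0,"dz":-0.0193,"wx":0,"wy":4,"wz":0,"hand":-1},{"dx":-0.0012,"dy":0,"dz":-0.0288,"wx":0,"wy":6,"wz":0,"hand":-1},{"dx":-0.0023,"dy":0,"dz":-0.0384,"wx":0,"wy":8,"wz":0,"hand":-1},{"dx":-0.0023,"dy":0,"dz":-0.0384,"wx":0,"wy":8,"wz":0,"hand":-1},{"dx":-0.0023,"dy":0,"dz":-0.0384,"wx":0,"wy":8,"wz":0,"hand":-1},{"dx":-0.0023,"dy":0,"dz":-0.0384,"wx":0,"wy":8,"wz":0,"hand":-1},{"dx":-0.0023,"dy":0,"dz":-0.0384,"wx":0,"wy":8,"wz":0,"hand":-1},{"dx":-0.0023,"dy":0,"dz":-0.0384,"wx":0,"wy":8,"wz":0,"hand":-1}]'
python3 - <<'E'
from h import *
p1,d=grab('top','t5.png'); W=cloud('top',d); p2,d2=grab('scene','s5.png')
a=p1[90:250,130:380];b=p2[120:260,130:380]
cv2.imwrite('pics/c5.png',np.hstack([np.vstack([cv2.resize(a,(500,320)),cv2.resize(b,(500,280))]),cv2.resize(cams.grab_frame('wrist')[0],(300,600))])[:,:,::-1])
s=sensors.state();print(s['joint_pos'],s['contact_force'],s['time'])
for n,(u,v) in dict(tr=(343,160),earT=(300,117),earB=(313,220)).items(): print(n,W[v,u].round(3))
E
```

```text
time: 8.58
tool_pos: [0.5001, 0.1506, 0.2594]
tool_rot: [-0.287, 0.623, 0.677, 0.265]
contact_force: [1.5, -1.7, -2.4]
gripper_width: 0.335
[-0.24008637 -0.16218958  1.91642081  0.75646493  1.6672258  -0.35783444] [ 1.26169633 -1.60245063 -2.65725289] 8.7333
tr [ 0.567 -0.266  0.069]
earT [ 0.704 -0.139  0.054]
earB [ 0.387 -0.176  0.057]
```

View pics/c5.png

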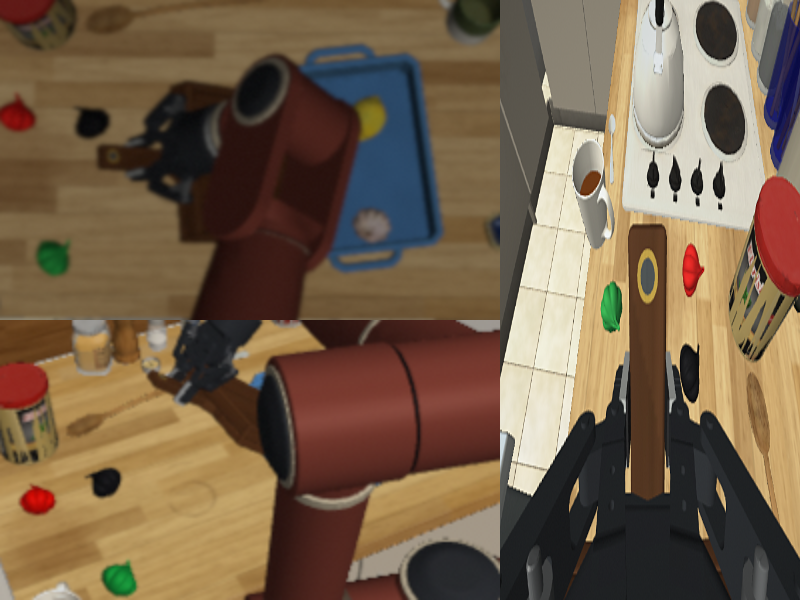

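The dish has not moved. The second bulb must lie under the arm's shadow, so I lower by 20° and look.

```bash
python3 -m pendant '[{"dx":-0.0002,"dy":0,"dz":0.0096,"wx":0,"wy":-2,"wz":0,"hand":-1},{"dx":-0.0009,"dy":0,"dz":0.0193,"wx":0,"wy":-4,"wz":0,"hand":-1},{"dx":-0.0018,"dy":0,"dz":0.0288,"wx":0,"wy":-6,"wz":0,"hand":-1},{"dx":-0.0031,"dy":0,"dz":0.0384,"wx":0,"wy":-8,"wz":0,"hand":-1},{"dx":-0.0047,"dy":0,"dz":0.0479,"wx":0,"wy":-10,"wz":0,"hand":-1},{"dx":-0.0066,"dy":0,"dz":0.0573,"wx":0,"wy":-12,"wz":0,"hand":-1},{"dx":-0.0089,"dy":0,"dz":0.0667,"wx":0,"wy":-14,"wz":0,"hand":-1},{"dx":-0.0115,"dy":0,"dz":0.076,"wx":0,"wy":-16,"wz":0,"hand":-1},{"dx":-0.0144,"dy":0,"dz":0.0851,"wx":0,"wy":-18,"wz":0,"hand":-1},{"dx":-0.0177,"dy":0,"dz":0.0942,"wx":0,"wy":-20,"wz":0,"hand":-1},{"dx":-0.0177,"dy":0,"dz":0.0942,"wx":0,"wy":-20,"wz":0,"hand":-1}]'
python3 - <<'E'
from h import *
p1,d=grab('top','t6.png'); p2,d2=grab('scene','s6.png')
a=p1[90:250,130:380];b=p2[120:260,130:380]
cv2.imwrite('pics/c6.png',np.vstack([cv2.resize(a,(500,320)),cv2.resize(b,(500,280))])[:,:,::-1])
E
```

```text
time: 9.65
tool_pos: [0.494, 0.2064, 0.1793]
tool_rot: [-0.166, 0.659, 0.718, 0.151]
contact_force: [1.4, -4.2, -4.7]
gripper_width: 0.337
```

View pics/c6.png

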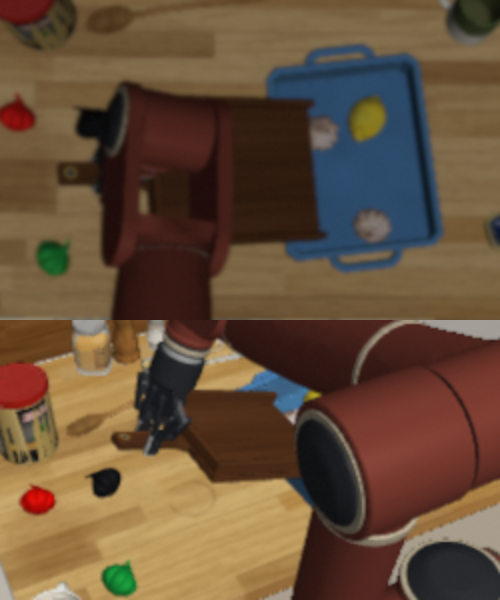

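Both bulbs (322,133), (372,226) and the lemon (367,118) are in the dish, and the board is empty. Now I lower it gently.

```bash
python3 -m pendant '[{"dx":-0.0002,"dy":0,"dz":0.0096,"wx":0,"wy":-2,"wz":0,"hand":-1},{"dx":-0.0009,"dy":0,"dz":0.0193,"wx":0,"wy":-4,"wz":0,"hand":-1},{"dx":-0.0018,"dy":0,"dz":0.0288,"wx":0,"wy":-6,"wz":0,"hand":-1},{"dx":-0.0031,"dy":0,"dz":0.0384,"wx":0,"wy":-8,"wz":0,"hand":-1},{"dx":-0.0047,"dy":0,"dz":0.0479,"wx":0,"wy":-10,"wz":0,"hand":-1},{"dx":-0.0066,"dy":0,"dz":0.0573,"wx":0,"wy":-12,"wz":0,"hand":-1},{"dx":-0.0089,"dy":0,"dz":0.0667,"wx":0,"wy":-14,"wz":0,"hand":-1},{"dx":-0.0115,"dy":0,"dz":0.076,"wx":0,"wy":-16,"wz":0,"hand":-1},{"dx":-0.0144,"dy":0,"dz":0.0851,"wx":0,"wy":-18,"wz":0,"hand":-1},{"dx":-0.0177,"dy":0,"dz":0.0942,"wx":0,"wy":-20,"wz":0,"hand":-1},{"dx":-0.0177,"dy":0,"dz":0.0942,"wx":0,"wy":-20,"wz":0,"hand":-1}]'
python3 -m pendant '[{"dx":-0.0002,"dy":0,"dz":0.0096,"wx":0,"wy":-2,"wz":0,"hand":-1},{"dx":-0.0009,"dy":0,"dz":0.0193,"wx":0,"wy":-4,"wz":0,"hand":-1},{"dx":-0.0018,"dy":0,"dz":0.0288,"wx":0,"wy":-6,"wz":0,"hand":-1},{"dx":-0.0031,"dy":0,"dz":0.0384,"wx":0,"wy":-8,"wz":0,"hand":-1},{"dx":-0.0047,"dy":0,"dz":0.0479,"wx":0,"wy":-10,"wz":0,"hand":-1},{"dx":-0.0066,"dy":0,"dz":0.0573,"wx":0,"wy":-12,"wz":0,"hand":-1},{"dx":-0.0077,"dy":0,"dz":0.062,"wx":0,"wy":-13,"wz":0,"hand":-1},{"dx":-0.0089,"dy":0,"dz":0.0667,"wx":0,"wy":-14,"wz":0,"hand":-1},{"dx":-0.0089,"dy":0,"dz":0.0667,"wx":0,"wy":-14,"wz":0,"hand":-1}]'
python3 - <<'E'
from h import *
az=np.array([.081,-.9967,0]);Rt=toolR(12,az); print(rel([.4948,.2262,.0044],Rt))
p,d=grab('top','t7.png'); W=cloud('top',d)
m=(p.max(-1)<95); 
for n,(u,v) in dict(hend=(166,186),tr=(281,141),br=(285,209),earT=(300,117),earB=(313,220),rimR=(343,160)).items(): print(n,W[v,u].round(3))
E
```

```text
time: 10.67
tool_pos: [0.4928, 0.2316, 0.0876]
tool_rot: [-0.04, 0.677, 0.734, 0.036]
contact_force: [0.5, -2.0, -1.4]
gripper_width: 0.341
time: 11.42
tool_pos: [0.4941, 0.2296, 0.0215]
tool_rot: [0.051, 0.676, 0.733, -0.046]
contact_force: [-0.4, -0.7, -3.1]
gripper_width: 0.337
(array([-0.001 ,  0.0004,  0.0174]), array([ 0.06, -4.13, -0.03]))
hend [0.445 0.194 0.373]
tr [ 0.615 -0.078  0.106]
br [ 0.416 -0.089  0.109]
earT [ 0.704 -0.139  0.052]
earB [ 0.387 -0.176  0.056]
rimR [ 0.568 -0.267  0.067]
```

```bash
python3 -m pendant '[{"dx":-0.0002,"dy":0,"dz":0.0045,"wx":0,"wy":-1,"wz":0,"hand":-1},{"dx":-0.0004,"dy":0,"dz":0.009,"wx":0,"wy":-2,"wz":0,"hand":-1},{"dx":-0.0006,"dy":0,"dz":0.0115,"wx":0,"wy":-3,"wz":0,"hand":-1},{"dx":-0.0008,"dy":0,"dz":0.014,"wx":0,"wy":-3.5,"wz":0,"hand":-1},{"dx":-0.001,"dy":0,"dz":0.0155,"wx":0,"wy":-4,"wz":0,"hand":-1},{"dx":-0.001,"dy":0,"dz":0.0155,"wx":0,"wy":-4,"wz":0,"hand":-1}]'
python3 -m pendant '[{"dx":0,"dy":0,"dz":0.001,"wx":0,"wy":0,"wz":0,"hand":-1},{"dx":0,"dy":0,"dz":0.0015,"wx":0,"wy":0,"wz":0,"hand":-1},{"dx":0,"dy":0,"dz":0.0015,"wx":0,"wy":0,"wz":0,"hand":-1}]'
```

```text
time: 11.97
tool_pos: [0.494, 0.2261, 0.0058]
tool_rot: [0.077, 0.674, 0.731, -0.071]
contact_force: [-0.8, -0.1, -4.0]
gripper_width: 0.338
time: 12.22
tool_pos: [0.4943, 0.226, 0.005]
tool_rot: [0.077, 0.674, 0.731, -0.07]
contact_force: [-0.6, 1.7, -3.8]
gripper_width: 0.338
```

```bash
python3 -m pendant '[{"dx":0,"dy":0,"dz":0.0005,"wx":0,"wy":0,"wz":0,"hand":-1},{"dx":0,"dy":0,"dz":0.001,"wx":0,"wy":0,"wz":0,"hand":-1},{"dx":0,"dy":0,"dz":0.001,"wx":0,"wy":0,"wz":0,"hand":-1}]'
python3 -m pendant '[{"dx":0,"dy":0,"dz":0.0005,"wx":0,"wy":0,"wz":0,"hand":-1},{"dx":0,"dy":0,"dz":0.001,"wx":0,"wy":0,"wz":0,"hand":-1},{"dx":0,"dy":0,"dz":0.001,"wx":0,"wy":0,"wz":0,"hand":-1}]'
python3 - <<'E'
from h import *
s=sensors.state(); c=cams.calibration('wrist')
p,d=grab('wrist','w8.png')
w,a,b,e=s['tool_rot']; T=np.eye(4);T[:3,:3]=R.from_quat([a,b,e,w]).as_matrix();T[:3,3]=s['tool_pos']
T=T@np.array(c['hand_eye']); h,wd=d.shape; f=h/2/np.tan(np.radians(c['fov_y']/2))
u,v=np.meshgrid(np.arange(wd),np.arange(h))
W=np.stack([(u-c['cx'])/f*d,(v-c['cy'])/f*d,d],-1)@T[:3,:3].T+T[:3,3]
for v0 in range(60,300,20): print(v0,W[v0,256].round(4),p[v0,256])
E
```

```text
time: 12.47
tool_pos: [0.4945, 0.226, 0.0046]
tool_rot: [0.077, 0.674, 0.731, -0.07]
contact_force: [-2.5, 3.3, -0.8]
gripper_width: 0.342
time: 12.72
tool_pos: [0.4945, 0.226, 0.0044]
tool_rot: [0.077, 0.674, 0.731, -0.07]
contact_force: [-5.6, 3.8, 5.1]
gripper_width: 0.34
60 [0.489  0.3183 0.0005] [179 141  92]
80 [0.4897 0.3104 0.0006] [177 140  93]
100 [ 4.905e-01  3.018e-01 -2.000e-04] [208 175 121]
120 [ 4.913e-01  2.928e-01 -1.000e-04] [221 192 135]
140 [ 0.4922  0.2831 -0.    ] [223 196 139]
160 [0.4922 0.2796 0.0178] [155 125  61]
180 [0.493  0.2706 0.0192] [77 83 86]
200 [0.4938 0.261  0.0205] [86 56 36]
220 [0.4946 0.2517 0.0231] [86 57 35]
240 [0.4955 0.2413 0.0248] [86 56 34]
260 [0.4963 0.231  0.0273] [77 51 32]
280 [0.4973 0.2195 0.0291] [79 51 31]
```

The handle end is down (+5 N, and the same heights as at the start). I release gradually and withdraw along the tool.

```bash
python3 -m pendant '[{"dx":0,"dy":0,"dz":-0.001,"wx":0,"wy":0,"wz":0,"hand":-0.3},{"dx":0,"dy":0,"dz":-0.001,"wx":0,"wy":0,"wz":0,"hand":-0.2},{"dx":0,"dy":0,"dz":-0.001,"wx":0,"wy":0,"wz":0,"hand":-0.1},{"dx":0,"dy":0,"dz":-0.001,"wx":0,"wy":0,"wz":0,"hand":0.1},{"dx":0,"dy":0,"dz":-0.001,"wx":0,"wy":0,"wz":0,"hand":0.3},{"dx":0,"dy":0,"dz":-0.001,"wx":0,"wy":0,"wz":0,"hand":0.3},{"dx":0,"dy":0,"dz":-0.001,"wx":0,"wy":0,"wz":0,"hand":0.3},{"dx":0,"dy":0,"dz":-0.001,"wx":0,"wy":0,"wz":0,"hand":0.3}]'
python3 -m pendant '[{"dx":0,"dy":0,"dz":-0.01,"wx":0,"wy":0,"wz":0,"hand":0.3},{"dx":0,"dy":0,"dz":-0.03,"wx":0,"wy":0,"wz":0,"hand":0.3},{"dx":0,"dy":0,"dz":-0.06,"wx":0,"wy":0,"wz":0,"hand":0.3},{"dx":0,"dy":0,"dz":-0.1,"wx":0,"wy":0,"wz":0,"hand":0.3},{"dx":0,"dy":0,"dz":-0.14,"wx":0,"wy":0,"wz":0,"hand":0.3},{"dx":0,"dy":0,"dz":-0.18,"wx":0,"wy":0,"wz":0,"hand":0.3},{"dx":0,"dy":0,"dz":-0.22,"wx":0,"wy":0,"wz":0,"hand":0.3},{"dx":0,"dy":0,"dz":-0.22,"wx":0,"wy":0,"wz":0,"hand":0.3},{"dx":0,"dy":0,"dz":-0.22,"wx":0,"wy":0,"wz":0,"hand":0.3}]'
python3 - <<'E'
from h import *
p1,d=grab('top','t9.png'); W=cloud('top',d); p2,_=grab('scene','s9.png'); a=p1[90:260,90:410];b=p2[90:300,90:400]
cv2.imwrite('pics/c9.png',np.vstack([cv2.resize(a,(560,298)),cv2.resize(b,(440,298)).copy() if 0 else cv2.resize(b,(560,300))])[:,:,::-1])
for n,(u,v) in dict(tr=(281,141),br=(285,209),earT=(300,117),earB=(313,220),rimR=(343,160)).items(): print(n,W[v,u].round(3))
for t in('garlic_a_mid','lemon_mid','dish','mug','sardine_tin'): print(t,[(np.round(r['position'],3).tolist(),round(r['score'],2)) for r in finder.look_for('top',t)][:3])
E
```

```text
time: 13.43
tool_pos: [0.4944, 0.2255, 0.004]
tool_rot: [0.077, 0.674, 0.731, -0.07]
contact_force: [0.1, 0.5, 0.5]
gripper_width: 0.645
time: 14.18
tool_pos: [0.492, 0.2723, 0.2242]
tool_rot: [0.079, 0.674, 0.731, -0.066]
contact_force: [0.0, 0.4, -0.9]
gripper_width: 0.651
tr [ 0.619 -0.079  0.09 ]
br [ 0.416 -0.089  0.109]
earT [ 0.704 -0.139  0.054]
earB [ 0.388 -0.177  0.053]
rimR [ 0.568 -0.267  0.066]
garlic_a_mid [([0.581, -0.105, 0.046], 0.73)]
lemon_mid [([0.603, -0.176, 0.049], 0.58)]
dish [([0.548, -0.181, 0.008], 0.66), ([0.579, -0.105, 0.041], 0.17)]
mug []
sardine_tin [([0.442, -0.416, 0.023], 0.85)]
```

View pics/c9.png

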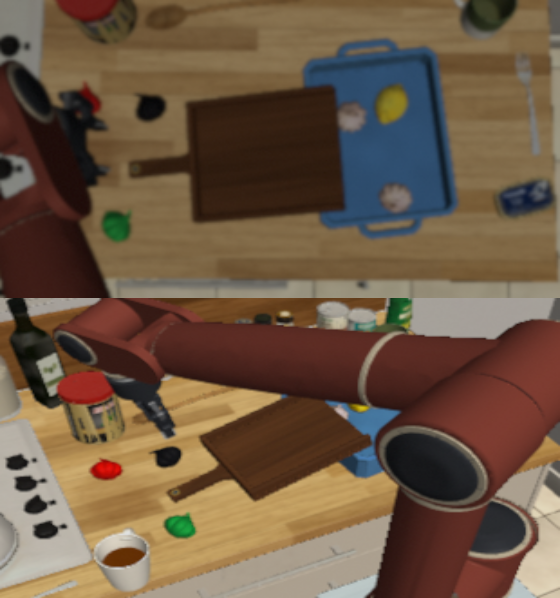

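The board leans on the rim as before and all three pieces are in the dish. The dish, mug and tin are in place and the robot touches nothing, so I hand in.

```bash
python3 -c "
from plant import job; print(job.job_done())"
```

```text
the job is handed in; nothing more can be done
None
```

The lemon and both garlic bulbs are in the roasting dish, and the job was handed in at about 14.5 s. I pinched the board by its handle and tipped it over the rim to about 46° nose-down. Then I lowered it along the same arc until its handle end pressed on the worktop (+5 N), released it slowly and backed off.

- **Board:** its front corners are within a few millimetres of where they started.
- **Dish:** its rim and ears are where they were, within about 4 mm.
- **Bystanders:** the finder put the tin within 3 mm of its start. It did not report the mug in the last top view, as the arm was in the way. In the scene picture the mug stands upright where it was.
- **Bulb near the board:** one bulb lies on the dish floor close to, or partly under, the board's lip. The finder reported only that bulb, but both show in the final picture.
- **Forces:** the contact readings I saw never passed about 8 N.

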